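Clamp a connector box in the bench test fixture

ROBOT

A 7-joint arm with a two-finger parallel gripper is mounted at the origin on the work surface. World frame = base frame: x ahead of the robot, y to its left, z up, the work surface at z = 0. Lengths are in mm, angles in rad, forces in N, time in s.
With the tool pointing down it reaches from about 400 to 875 mm from the base axis. Payload 4.4 kg.
Tool frame: the origin (TCP) lies between the finger pads; the fingertips stand 17 mm ahead of it and the grasp point (between the pads) lies 2 mm behind it; z points along the fingers, y is the line along which they close (so a half turn about z gives the same grasp; the last joint's range is limited). The gripper opens to 85 mm and grips with 20 to 120 N. Pads are 22 mm wide; open, the fingers measure 114 mm over their backs; the gripper's body (76 mm by 85 mm) begins 54 mm behind the grasp point. The pads swing forward as they close: fully open they stand 13 mm farther back than shut.
Start: joints at [1.193, 0.628, 0.038, 1.517, -0.027, 0.996, -0.02], TCP at [199.429, -618.664, 248.313] pointing down, gripper open.
Joint ranges: [-3.06, 3.06], [-0.37, 2.12], [-1.25, 1.32], [0.18, 2.47], [-1.1, 4.24], [0.23, 1.98], [-2.94, 2.94]. Speed limits (rad/s): [2.57, 2.57, 3.14, 3.14, 3.14, 3.14, 3.14].

INTERFACE

Orientations are given as [roll, pitch, yaw] about the fixed x, y, z axes, in that order (R = Rz(yaw) Ry(pitch) Rx(roll)).
In Python, from cell import sensors, get_image, ctrl gives the robot as it stands.
- The arm moves only by the tool send_rows, never from a script. Its argument "series" is a list of rows, each a list of 3 entries, a list of its own where there are three numbers: the finger opening in mm, from 0 to 85.4, then the shift along the world's x, y, z in units of 60 mm (1.0 is 60 mm), then the turn, a rotation vector about the world's x, y, z in units of 5 degrees (1.0 is 5 degrees). A call has 1 to 8 rows; each row shifts and turns the commanded pose from where the row before left it; what a row does not reach is not made up. A row lasts 1/8 s, in which the tool goes at most 62.5 mm and 10.7 degrees, less where a joint would pass 70% of its speed; a pose out of reach is approached as far as the arm can. A call is refused whole if a number of a shift passes 1 or a number of a turn 1, either way. A call with a gripper value outside its range is refused whole. The fingers move at their own pace and stop on an object; the grip force is fixed at half the most. Time passes only in rows, so rows that do not move let the fingers close. It gives the time, the measured TCP pose, the force, the opening and the grip force at its end, in the units of the state.
- sensors.read_state(): the state, without advancing time (a new reading comes with each control period).
- get_image(name): name is "scene" or "top" or "wrist"; returns a dict with "img" (480x640x3 uint8, red, green, blue), "depth" (480x640 float32, mm along the optical axis (not along the pixel's ray), 0 where there is no reading), "vfov" (degrees; the focal length in pixels is half the picture's height over the tangent of half this angle, whatever the lens; pixels are square), "cx", "cy" (the principal point, pixels), "k1" (the pictures are not rectified: a ray, as slopes to the right and down, at radius r is drawn at 1 + k1 r^2 times it, then the intrinsics apply), "world_to_cam" (4x4, takes a point from world to camera coordinates). Camera axes: x right, y down, z forward; pixel columns grow to the right and rows downward; lengths in mm; the calibration is good to about 2 mm. A picture is of the moment at which its call begins.
- ctrl.finish_job(): hands the job in; it is judged then, once.
The state is a dict: "clock": time; "qpos": joint angles; "qd": joint speeds; "tau": joint torques, N m; "eef_pos": TCP position; "tool_rot": TCP orientation; "force": force on the tool from outside, world axes, zero at the start; "torque": the same for the moment, N m; "width": finger opening in mm; "gripper_force": force on a finger pad.
Only numpy, scipy, OpenCV 4.12 (cv2) and the standard library are available. Lean on these libraries where they do the work, as an engineer would, in place of code of your own. Each camera call takes 0.05 s, during which the arm holds its last target. There are 200 camera calls.

TASK

Swing the fixture's clamp lever fully open, lay the longer of the two aluminium connector boxes flat in the fixture's bed between the corner guides and let go of it, then swing the lever back over and press it down by feel, firmly but gently, until its rubber foot bears on the box without crushing it (a good push with a finger or two). Leave the shorter box and the other things on the bench where they are.

Things in the scene. Friction and masses are not known exactly. Their poses are not given: they have to be found in the camera images.
- fixture: Bench test fixture, fixed: aluminium base plate from x = -50 to +115 and y = -75 to +75 mm, 20 mm thick. Origin: under the bed's centre, on the bench, z up. Two dark hinge cheeks stand at x = 72 to 108, y = -21 to +21 mm, up to z = 104 mm; a black contact head stands at x = 50 to 80, y = 30 to 70 mm, up to z = 50 mm.
- bed (a point): Centre of the bed, on top of the base plate (z = 20 mm); axes as the fixture. Steel strips form four L-shaped corner guides, up to z = 46 mm, round a space of 55 mm (x) by 117 mm (y); the box lies in it with its long side along y, either way round. The middle of each side is open: 79 mm on the long sides, 31 mm at the ends.
- packing (a point): Mid-height reference of the black support block, 34 (x) x 60 (y) mm, in the middle of the bed, on which the box rests: this point is fixed in the fixture at z = 30 mm, but the block's top was set by hand anywhere from 6 mm below to 6 mm above it, different each time and not told.
- hinge (a point): The lever's hinge axis, in the fixture at x = 90, y = 0, z = 90 mm; the axis runs along the fixture's y.
- lever (a joint): Clamp lever angle, rad. 0: level, pointing from the hinge to the fixture's -x (towards the robot) over the bed; positive: raised; 1.57: upright; 1.9: fully open, leaning back against its stop; -0.2: lowest. Stiff (about 0.3 N m of friction), it stays where it is left. Clamped on the box it ends anywhere from -0.1 to +0.1, by the support's height.
- grip (a point): Middle of the lever's black rubber grip, a round bar 20 mm in diameter and 60 mm long, along the lever. This point lies on the lever's centre line 150 mm from the hinge; the grip runs from 120 to 180 mm. The rest of the lever is a steel bar 14 mm wide and 12 mm thick. Site axes: x from the tip towards the hinge, z upward when the lever is level.
- foot (a point): Lowest point of the clamp's rubber foot (ball of 18 mm diameter) under the lever, 90 mm from the hinge and 22 mm below the lever's centre line; it comes down on the middle of the box. A push of 6 to 12 N on the grip clamps the box well (the foot must bear with over 5 N); over 45 N at the foot crushes the lid.
- long_box: The box to clamp, loose on the bench: plain aluminium connector box with a grey lid, 48 mm (its x) x 110 mm (its y) x 40 mm high, about 0.34 kg, with a brass socket 14 mm in diameter sticking 6 mm out of the middle of each end (18 mm up). Origin: centre of its underside.
- long_box_top (a point): Centre of the long box's lid, 40 mm above its origin.
- short_box: Bystander: a similar box, 48 x 74 x 40 mm (74 along its y, plus the 6 mm sockets at the ends). Origin: centre of its underside. It and the long box lie on the robot's right, one nearer and one farther, in either order.
- carton: Bystander: closed cardboard carton 100 x 75 x 55 mm. Origin: centre of its underside.
- jar: Bystander: jar 60 mm in diameter, 75 mm high. Origin: centre of its underside.
- screwdriver: Bystander: screwdriver lying on the bench.
Things that resemble listed ones, but are neither listed nor needed, are in the scene too. Leave any green or red look-alike of the long_box alone.

How it is judged:
By the outcome, as a careful person would: the job done as asked, in the order asked, and still so for the second after the job is handed in, with the robot touching nothing.
It also fails if it takes over 70 s, if anything falls off the work surface, if the arm or the gripper's body presses on something with over 40 N, if the wrist force passes 120 N, or if a joint passes its speed limit or range.

## Working session

There is one attempt and no reset: what is moved stays moved. The work goes in short steps, Python scripts to look and compute and a tool call to move; the robot and the scene stay as the last step left them, time stands still between calls to the robot, and variables do not carry over. Pictures are saved under pics/ and viewed, at most 10 in all, crops included, and the job is handed in when it is done.

Besides the shell and the picture viewer there is one more tool, called after "Call:" as a command line: name --argument value ..., lists and objects as JSON in quotes. send_rows: Moves the arm, as the interface text tells. Its arguments: {"type":"object","properties":{"series":{"type":"array"}},"required":["series"]}

```bash
mkdir -p pics; ls
cat > h.py <<'E'
import numpy as np, cv2
from cell import sensors, get_image, ctrl
def cam(n):
    d=get_image(n); f=240/np.tan(np.radians(d["vfov"])/2)
    d["K"]=np.array([[f,0,d["cx"]],[0,f,d["cy"]],[0,0,1.]]); d["D"]=np.array([d["k1"],0,0,0.]); return d
def cloud(d):
    v,u=np.mgrid[0:480,0:640]
    p=cv2.undistortPoints(np.stack([u,v],-1).reshape(-1,1,2).astype(np.float64),d["K"],d["D"]).reshape(480,640,2)
    z=d["depth"].astype(float)
    c=np.dstack([p[...,0]*z,p[...,1]*z,z,np.ones_like(z)])
    w=(c@np.linalg.inv(d["world_to_cam"]).T)[...,:3]; w[z==0]=np.nan; return w
def save(d,n): cv2.imwrite(f"pics/{n}.png",d["img"][...,::-1])
E
python3 - <<'E'
from h import *
s=sensors.read_state(); print(s)
for n in("top","scene"):
    d=cam(n); save(d,n); np.savez(f"{n}.npz",w=cloud(d),img=d["img"]); print(n,d["world_to_cam"].round(2).tolist(),d["vfov"],d["k1"])
E
```

```text
pics
{'clock': 0.0, 'qpos': array([ 1.19321728,  0.62934805,  0.03842588,  1.51837987, -0.02702035,
        0.99630028, -0.01999449]), 'qd': array([ 2.88320585e-04, -1.01114773e-03,  5.15849198e-05,  1.40199440e-03,
        2.46856704e-04, -1.03881662e-03,  7.58174814e-05]), 'tau': array([ 6.70963873e-04, -5.63400793e+01,  1.22652970e+00, -1.93446779e+01,
        1.11273938e-02,  1.06951417e-02,  3.88302638e-06]), 'eef_pos': array([ 199.24666233, -618.0779411 ,  247.38372002]), 'tool_rot': array([-3.13967432e+00, -7.80053121e-07,  3.11786214e-01]), 'force': array([0.18905688, 0.14350934, 0.23706303]), 'torque': array([ 0.00965534, -0.04700153, -0.02549982]), 'gripper_force': 0.0, 'width': 85.58408139347034}
top [[0.02, -1.0, -0.02, -10.55], [-0.99, -0.01, -0.13, 579.49], [0.13, 0.02, -0.99, 1181.44], [0.0, 0.0, 0.0, 1.0]] 54.834004333400934 0.020605696034920067
scene [[-0.54, 0.84, -0.02, 305.96], [0.47, 0.28, -0.84, -177.93], [-0.7, -0.46, -0.55, 1513.22], [0.0, 0.0, 0.0, 1.0]] 55.804385867568094 0.02219917129817786
```

View pics/top.png

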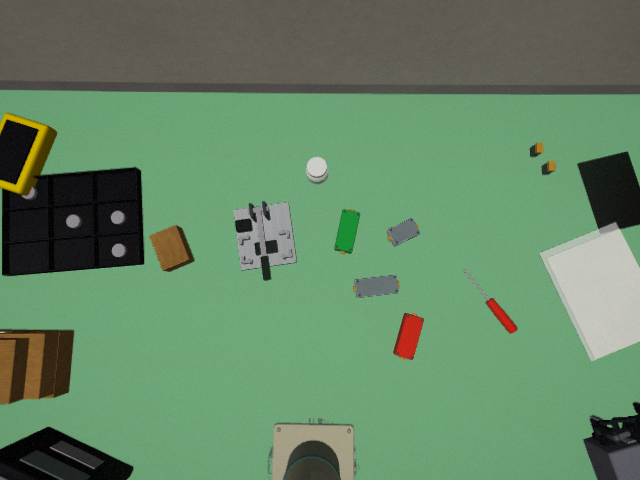

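View pics/scene.png

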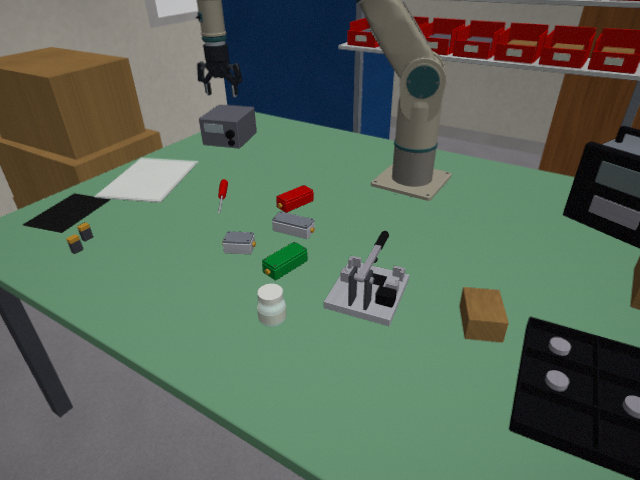

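Top view: the long box is at about (376,286), the short box at (403,232), the fixture at (265,237) with its lever pointing towards the robot, and the green and red look-alikes at (347,231) and (408,336). Next I'll measure them.

Run:
```python
from h import *
t=np.load("top.npz"); w=t["w"]; im=t["img"]
print("bench z",np.nanmedian(w[300:330,200:240,2]))
hsv=cv2.cvtColor(im,cv2.COLOR_RGB2HSV)
def rect(m,n):
    p=w[m][:,:2]; p=p[~np.isnan(p).any(1)].astype(np.float32)
    r=cv2.minAreaRect(p); print(n,len(p),r,"z",np.nanpercentile(w[m][:,2],[5,50,95]).round(1))
m=np.zeros((480,640),bool)
def roi(u0,u1,v0,v1,z0,z1):
    m=np.zeros((480,640),bool); m[v0:v1,u0:u1]=True
    return m&(w[...,2]>z0)&(w[...,2]<z1)
rect(roi(350,402,268,304,33,50),"long lid")
rect(roi(350,404,268,304,8,50),"long all")
rect(roi(380,425,212,250,33,50),"short")
rect(roi(228,302,190,275,14,26)&(hsv[...,1]<60),"plate")
f=roi(228,302,190,285,52,260)
P=w[f]; 
# fixture edges: plate contour pixels
g=roi(228,302,190,275,14,26)&(hsv[...,1]<60)
print("hi points",len(P)); print(P[np.argsort(P[:,0])][::12].round(0).tolist())
s=np.load("scene.npz"); ws=s["w"]; 
m=(ws[...,2]>14)&(ws[...,2]<26)&(cv2.cvtColor(s["img"],cv2.COLOR_RGB2HSV)[...,1]<60); k=np.zeros_like(m);k[255:325,320:415]=1; m&=k
p=ws[m][:,:2].astype(np.float32); print("scene plate",len(p),cv2.minAreaRect(p),np.median(ws[m][:,2]))
m=(ws[...,2]>52)&(ws[...,2]<260); k=np.zeros_like(m);k[225:325,325:415]=1; m&=k; P=ws[m]; print(P[np.argsort(P[:,0])][::25].round(0).tolist())
cv2.imwrite("pics/fx.png",np.hstack([cv2.resize(im[190:290,220:320],(400,400),interpolation=2),cv2.resize(s["img"][225:325,320:420],(400,400),interpolation=2)])[...,::-1])
```

```text
bench z -1.5125920525696301
long lid 725 ((454.82666015625, -157.95993041992188), (45.627891540527344, 108.0948486328125), 7.580117225646973) z [34.8 37.9 41.8]
long all 807 ((454.90728759765625, -158.13577270507812), (47.65873718261719, 122.29425811767578), 7.626627445220947) z [27.2 37.5 41.6]
short 466 ((599.7255249023438, -229.82591247558594), (45.717960357666016, 72.58206939697266), 26.097524642944336) z [33.8 37.8 41.5]
plate 2277 ((585.4588623046875, 140.11331176757812), (165.3408966064453, 150.04855346679688), 9.09913444519043) z [14.9 18.4 23.2]
hi points 690
[[464.0, 128.0, 91.0], [468.0, 120.0, 100.0], [471.0, 115.0, 95.0], [476.0, 120.0, 99.0], [479.0, 115.0, 95.0], [483.0, 118.0, 99.0], [486.0, 118.0, 97.0], [491.0, 128.0, 98.0], [494.0, 118.0, 94.0], [498.0, 123.0, 99.0], [501.0, 119.0, 92.0], [506.0, 126.0, 98.0], [508.0, 126.0, 97.0], [513.0, 131.0, 98.0], [516.0, 124.0, 94.0], [521.0, 126.0, 97.0], [523.0, 134.0, 94.0], [529.0, 130.0, 92.0], [534.0, 130.0, 93.0], [539.0, 138.0, 90.0], [544.0, 128.0, 93.0], [549.0, 128.0, 95.0], [554.0, 140.0, 94.0], [559.0, 141.0, 94
[... 1042 characters left out ...]
139.0, 88.0], [542.0, 141.0, 100.0], [554.0, 142.0, 95.0], [562.0, 144.0, 89.0], [574.0, 132.0, 98.0], [584.0, 147.0, 93.0], [595.0, 143.0, 99.0], [602.0, 140.0, 97.0], [608.0, 195.0, 53.0], [613.0, 207.0, 53.0], [619.0, 151.0, 99.0], [624.0, 167.0, 55.0], [627.0, 169.0, 98.0], [631.0, 135.0, 54.0], [634.0, 169.0, 71.0], [638.0, 132.0, 106.0], [640.0, 166.0, 106.0], [642.0, 158.0, 96.0], [644.0, 155.0, 83.0], [646.0, 137.0, 98.0], [648.0, 157.0, 94.0], [649.0, 146.0, 101.0], [650.0, 137.0, 77.0], [652.0, 138.0, 102.0], [654.0, 173.0, 66.0], [656.0, 170.0, 57.0], [657.0, 168.0, 98.0], [658.0, 171.0, 56.0], [659.0, 167.0, 98.0], [662.0, 137.0, 71.0], [663.0, 132.0, 83.0], [664.0, 136.0, 72.0]]
```

View pics/fx.png

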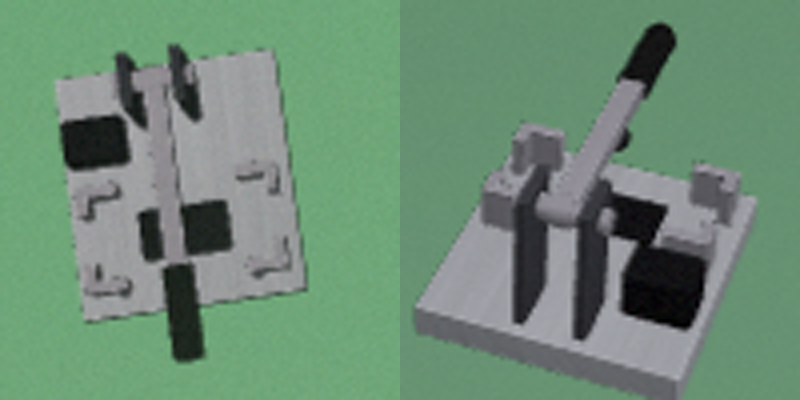

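The crop shows the plate, the four corner guides, the black support in the bed, and the lever about level over it. This gives:
- **Fixture:** yaw about 9.1°, bed at about (554,135).
- **Grip:** about (495,126,89).
- **Long box:** about (455,-158), yaw 7.6°.

I'll move to a point above the grip first.

Call:
send_rows --series '[[85, [0.8, 0.58, 0], [0, 0, -0.9]], [85, [0.8, 0.58, 0], [0, 0, -0.86]], [85, [0.8, 0.58, 0], [0, 0, 0]], [85, [0.8, 0.58, 0], [0, 0, 0]], [85, [0.8, 0.58, 0], [0, 0, 0]], [85, [0.1, 0.99, 0], [0, 0, 0]], [85, [0.1, 0.99, 0], [0, 0, 0]], [85, [0.1, 0.99, 0], [0, 0, 0]]]'

```text
clock: 1.1
eef_pos: [457.4, -264.3, 247.9]
tool_rot: [-3.141, 0.0, 0.158]
force: [0.8, -0.3, 0.4]
width: 84.9
gripper_force: 0.0
```

Call:
send_rows --series '[[85, [0.1, 0.98, 0], [0, 0, 0]], [85, [0.1, 0.98, 0], [0, 0, 0]], [85, [0.1, 0.98, 0], [0, 0, 0]], [85, [0.1, 0.98, 0], [0, 0, 0]], [85, [0.1, 0.98, 0], [0, 0, 0]], [60, [0.1, 0.98, 0], [0, 0, 0]], [50, [0, 0.6, 0], [0, 0, 0]], [50, [0, 0, 0], [0, 0, 0]]]'

```text
clock: 2.1
eef_pos: [492.8, 126.1, 247.9]
tool_rot: [-3.14, 0.0, 0.165]
force: [-0.8, -1.0, 0.5]
width: 50.0
gripper_force: 0.0
```

Run:
```python
from h import *
d=cam("wrist"); save(d,"w1"); w=cloud(d); np.savez("w1.npz",w=w,img=d["img"])
print(np.nanmin(w[...,:2],(0,1)),np.nanmax(w[...,:2],(0,1)))
```

```text
[ 107.68049384 -257.64607092] [718.99685881 456.63804793]
```

View pics/w1.png

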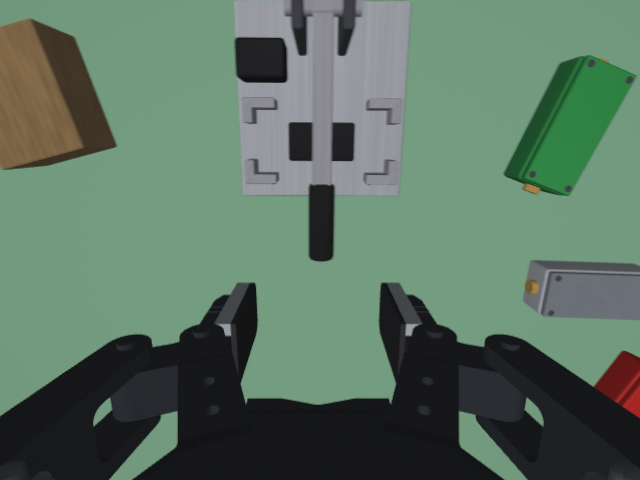

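Wrist view: the grip is at about (321,222), centred between the fingers. The guides are at (258,108), (385,108), (260,173) and (382,173). I'll refine from the cloud.

Run:
```python
from h import *
t=np.load("w1.npz"); w=t["w"]; hsv=cv2.cvtColor(t["img"],cv2.COLOR_RGB2HSV)
def roi(u0,u1,v0,v1,z0,z1):
    m=np.zeros((480,640),bool); m[v0:v1,u0:u1]=True
    return m&(w[...,2]>z0)&(w[...,2]<z1)
def rect(m):
    p=w[m][:,:2].astype(np.float32); return len(p),cv2.minAreaRect(p)
print("bench",np.nanmedian(w[220:260,180:230,2]),"plate z",np.nanmedian(w[125:150,255:280,2]))
print("guides",rect(roi(238,408,92,190,38,55)&((np.abs(np.mgrid[0:480,0:640][1]-321)>30))))
pl=roi(225,420,0,205,12,28)&(hsv[...,1]<60); P=w[pl]
print("plate",rect(pl))
g=roi(300,342,190,265,60,120); G=w[g]
print("grip",rect(g),np.percentile(G[:,2],[50,90,97]))
c,s=np.cos(.158),np.sin(.158)
for n,m in(("all grip",g),):
    L=(G[:,:2]-[554.1,135.4])@np.array([[c,-s],[s,c]]); print(L.min(0),L.max(0))
for lo,hi in((-85,-70),(-70,-55),(-55,-40)):
    k=(L[:,0]>lo)&(L[:,0]<hi); print(lo,np.percentile(G[k,2],95),(L[k,1].min()+L[k,1].max())/2)
m=roi(280,360,120,162,20,45); q=w[m]; print("packing z",np.percentile(q[:,2],[10,50,90]))
gd=roi(238,408,92,190,38,55)&((np.abs(np.mgrid[0:480,0:640][1]-321)>30))
L=(w[gd][:,:2]-[554.1,135.4])@np.array([[c,-s],[s,c]]); print("guides local",np.percentile(L,[.5,99.5],axis=0), np.median(w[gd][:,2]))
```

```text
bench -0.9596434613242764 plate z 19.21199773908461
guides (1929, ((555.2093505859375, 135.42059326171875), (70.45970916748047, 133.1275177001953), 9.036569595336914))
plate (22159, ((587.614990234375, 140.3155517578125), (165.46975708007812, 150.75265502929688), 9.039956092834473))
grip (1806, ((494.0809326171875, 125.55345916748047), (55.23944091796875, 19.9208927154541), 9.078726768493652)) [97.60871618 99.20474045 99.85146412]
[-88.44388258 -10.25077225] [-33.20076443   9.67132316]
-85 99.72610177320412 -0.2897245469775003
-70 99.69215178475913 -0.17914114788437452
-55 99.56331418311962 -0.02327635131702266
packing z [22.11195431 23.5127731  24.6138365 ]
guides local [[-33.97551649 -66.32276899]
 [ 36.21897974  65.97544822]] 45.02712170066479
```

Call:
send_rows --series '[[50, [0.05, 0, -0.7], [0, 0, -0.06]], [50, [0, 0, -0.8], [0, 0, 0]], [50, [0, 0, -0.8], [0, 0, 0]], [50, [0, 0, -0.36], [0, 0, 0]], [50, [0, 0, 0], [0, 0, 0]], [5, [0, 0, 0], [0, 0, 0]], [5, [0, 0, 0], [0, 0, 0]], [5, [0, 0, 0], [0, 0, 0]]]'

```text
clock: 3.15
eef_pos: [496.8, 125.1, 90.1]
tool_rot: [-3.138, -0.003, 0.155]
force: [-1.3, 6.1, -0.8]
width: 18.4
gripper_force: 58.5
```

Call:
send_rows --series '[[5, [0.05, 0.01, 0.49], [0, 0, 0]], [5, [0.145, 0.02, 0.475], [0, 0, 0]], [5, [0.235, 0.04, 0.435], [0, 0, 0]], [5, [0.315, 0.05, 0.38], [0, 0, 0]], [5, [0.385, 0.06, 0.31], [0, 0, 0]]]'

```text
clock: 3.78
eef_pos: [563.8, 135.8, 215.0]
tool_rot: [-3.138, -0.0, 0.155]
force: [5.4, 6.0, -19.5]
width: 17.9
gripper_force: 59.1
```

Call:
send_rows --series '[[5, [0.435, 0.07, 0.225], [0, 0, 0]], [5, [0.47, 0.075, 0.13], [0, 0, 0]], [5, [0.49, 0.08, 0.035], [0, 0, 0]], [5, [0.485, 0.075, -0.065], [0, 0, 0]], [5, [0.235, 0.04, -0.07], [0, 0, 0]], [5, [0.06, 0.01, -0.01], [0, 0, 0]], [5, [0, 0, 0], [0, 0, 0]]]'

```text
clock: 4.65
eef_pos: [694.5, 154.0, 229.6]
tool_rot: [3.142, -0.0, 0.153]
force: [-0.1, 0.4, 0.1]
width: 4.9
gripper_force: 0.0
```

The fingers closed empty, so the lever slipped out. I'll check where it is.

Run:
```python
from h import *
for n in("scene",):
    d=cam(n); w=cloud(d); np.savez("s2.npz",w=w,img=d["img"])
    cv2.imwrite("pics/s2.png",cv2.resize(d["img"][170:330,300:460],(560,560),interpolation=2)[...,::-1])
```

```text
(no output)
```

View pics/s2.png

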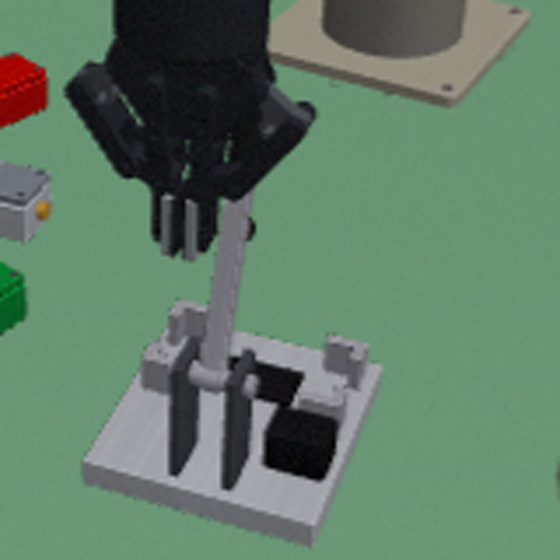

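Run:
```python
from h import *
t=np.load("s2.npz"); w=t["w"]; c,s=np.cos(.158),np.sin(.158)
m=np.zeros((480,640),bool); m[222:280,345:376]=True
P=w[m]; P=P[~np.isnan(P).any(1)]
L=np.c_[(P[:,:2]-[555.2,135.4])@np.array([[c,-s],[s,c]]),P[:,2]]
k=(np.abs(L[:,1])<9)&(L[:,2]>115)&(L[:,2]<260)&(L[:,0]>-60)&(L[:,0]<140)
L=L[k]
for z in range(115,255,10):
    q=L[(L[:,2]>=z)&(L[:,2]<z+10)]
    if len(q): print(z,len(q),np.median(q,0).round(1))
```

```text
115 37 [ 84.5   2.7 120.3]
125 39 [ 80.9   1.5 130.5]
135 35 [ 77.8   3.  140.9]
145 38 [ 74.9   1.6 149.4]
155 42 [ 71.4   1.5 159.6]
165 42 [ 67.6   2.8 170.3]
175 46 [ 64.2   2.8 179.7]
185 39 [ 61.6   2.5 189.4]
195 24 [ 57.7   5.4 198. ]
205 1 [137.3  -5.3 214.6]
215 2 [138.6  -4.9 218.9]
225 5 [139.1  -5.1 228.1]
235 5 [138.2  -5.4 239.2]
245 9 [135.8  -5.4 251.1]
```

The lever stopped at about 1.24 rad, leaning towards the robot. I'll go up and over it, then push it open from the robot side with closed fingers.

Call:
send_rows --series '[[0, [0, 0, 0.8], [0, 0, 0]], [0, [0, 0, 0.8], [0, 0, 0]], [0, [-0.88, -0.12, 0], [0, 0, 0]], [0, [-0.88, -0.12, 0], [0, 0, 0]], [0, [-0.88, -0.12, 0], [0, 0, 0]], [0, [0, 0, -0.7], [0, 0, 0]], [0, [0, 0, -0.7], [0, 0, 0]], [0, [0, 0, 0], [0, 0, 0]]]'

```text
clock: 5.7
eef_pos: [533.7, 131.9, 239.2]
tool_rot: [3.141, 0.006, 0.153]
force: [-0.0, 1.2, 0.5]
width: -0.1
gripper_force: 0.0
```

Call:
send_rows --series '[[0, [0.5, 0.08, 0], [0, 0, 0]], [0, [0.4, 0.065, 0], [0, 0, 0]], [0, [0.4, 0.065, 0], [0, 0, 0]], [0, [0.4, 0.065, 0], [0, 0, 0]], [0, [0, 0, 0], [0, 0, 0]]]'

```text
clock: 6.32
eef_pos: [639.9, 149.2, 242.6]
tool_rot: [-3.141, -0.003, 0.153]
force: [0.4, -0.2, -0.6]
width: -0.2
gripper_force: 0.0
```

Call:
send_rows --series '[[0, [0.2, 0.03, 0], [0, 0, 0]], [0, [0.15, 0.025, 0], [0, 0, 0]], [0, [0.1, 0.015, 0], [0, 0, 0]], [0, [0, 0, 0], [0, 0, 0]]]'

```text
clock: 6.82
eef_pos: [665.7, 153.5, 241.1]
tool_rot: [-3.141, -0.001, 0.153]
force: [-1.3, -0.1, 0.1]
width: 0.3
gripper_force: 0.3
```

Run:
```python
from h import *
d=cam("scene"); w=cloud(d); c,s=np.cos(.158),np.sin(.158)
m=np.zeros((480,640),bool); m[180:300,320:400]=True
P=w[m]; P=P[~np.isnan(P).any(1)]
L=np.c_[(P[:,:2]-[555.2,135.4])@np.array([[c,-s],[s,c]]),P[:,2]]
k=(np.abs(L[:,1])<10)&(L[:,2]>115)&(L[:,2]<290)&(L[:,0]>-60)&(L[:,0]<170)
L=L[k]
for z in range(115,285,10):
    q=L[(L[:,2]>=z)&(L[:,2]<z+10)]
    if len(q): print(z,len(q),np.median(q,0).round(1))
```

```text
115 25 [102.3   4.5 120.1]
125 25 [106.2   2.9 129.7]
135 25 [109.3   3.2 140.2]
145 28 [112.7   2.3 150.1]
155 27 [116.1   2.7 159.6]
165 28 [118.9   3.4 170.4]
175 38 [121.6   4.9 180. ]
185 40 [124.2   5.1 188.4]
195 23 [128.1   3.8 199.6]
205 35 [134.9   4.9 210.5]
215 37 [137.9   2.7 220.2]
225 42 [140.    5.6 229.3]
235 54 [142.8   6.1 240. ]
245 61 [144.8   5.5 250.4]
255 120 [141.9   1.6 261.6]
265 56 [122.5  -0.6 270.3]
275 53 [122.2  -2.9 279.4]
```

Call:
send_rows --series '[[0, [0.06, 0.01, 0], [0, 0, 0]], [0, [0.06, 0.01, 0], [0, 0, 0]], [0, [0, 0, 0], [0, 0, 0]]]'

```text
clock: 7.25
eef_pos: [669.4, 154.0, 240.6]
tool_rot: [3.141, 0.008, 0.153]
force: [-9.8, -1.3, 4.1]
width: -0.0
gripper_force: 5.4
```

Call:
send_rows --series '[[0, [-0.9, -0.14, 0], [0, 0, 0.99]], [30, [-0.57, -0.8, 0], [0, 0, 0.99]], [60, [-0.5, -0.85, 0], [0, 0, 0.99]], [85, [-0.5, -0.85, 0], [0, 0, 0.99]], [85, [-0.5, -0.85, 0], [0, 0, 0.99]], [85, [-0.5, -0.85, 0], [0, 0, 0.99]], [85, [-0.1, -0.86, 0], [0, 0, 0.99]], [85, [0, 0, 0], [0, 0, 0.99]]]'

```text
clock: 8.25
eef_pos: [458.1, -163.2, 241.5]
tool_rot: [3.137, 0.001, 0.838]
force: [-0.1, 1.4, -0.5]
width: 84.6
gripper_force: 0.0
```

Call:
send_rows --series '[[85, [0, 0, 0], [0, 0, 0.99]], [85, [0, 0, 0], [0, 0, 0.99]], [85, [0, 0, 0], [0, 0, 0.99]], [85, [0, 0, 0], [0, 0, 0.99]], [85, [0, 0, 0], [0, 0, 0.99]], [85, [0, 0, 0], [0, 0, 0.99]], [85, [0, 0, 0], [0, 0, 0.99]], [85, [0, 0, 0], [0, 0, 0.99]]]'

```text
clock: 9.25
eef_pos: [459.5, -158.1, 241.4]
tool_rot: [3.139, 0.001, 1.538]
force: [0.6, 0.2, 0.0]
width: 85.2
gripper_force: 0.0
```

Call:
send_rows --series '[[85, [0, 0, 0], [0, 0, 0.99]], [85, [0, 0, 0], [0, 0, 0.99]], [85, [0, 0, 0], [0, 0, 0]]]'

```text
clock: 9.62
eef_pos: [459.2, -158.0, 241.2]
tool_rot: [3.14, 0.001, 1.707]
force: [0.2, -0.0, 0.5]
width: 85.3
gripper_force: 0.0
```

Run:
```python
from h import *
print(sensors.read_state()["qpos"].round(2))
d=cam("wrist"); w=cloud(d)
m=(w[...,2]>32)&(w[...,2]<48)&(cv2.cvtColor(d["img"],cv2.COLOR_RGB2HSV)[...,1]<80)
m&=(np.hypot(w[...,0]-455,w[...,1]+158)<75)
p=w[m][:,:2].astype(np.float32); print(len(p),cv2.minAreaRect(p),np.median(w[m][:,2]))
```

```text
[ 0.55  0.42 -0.38  1.97  0.22  0.79  0.18]
6013 ((456.1288757324219, -157.4997100830078), (46.03350067138672, 106.79054260253906), 7.552053451538086) 39.12016656452403
```

Call:
send_rows --series '[[85, [-0.05, 0.01, -0.9], [0, 0, 0]], [85, [0, 0, -0.9], [0, 0, 0]], [85, [0, 0, -0.9], [0, 0, 0]], [85, [0, 0, -0.6], [0, 0, 0]], [80, [0, 0, -0.35], [0, 0, 0]], [30, [0, 0, 0], [0, 0, 0]], [30, [0, 0, 0], [0, 0, 0]], [30, [0, 0, 0], [0, 0, 0]]]'

```text
clock: 10.68
eef_pos: [456.1, -157.3, 22.8]
tool_rot: [3.14, 0.001, 1.707]
force: [1.5, 0.2, -3.2]
width: 47.0
gripper_force: 62.8
```

Call:
send_rows --series '[[30, [0, 0, 0], [0, 0, 0]], [30, [0, 0, 0], [0, 0, 0]]]'

```text
clock: 10.92
eef_pos: [455.9, -157.2, 22.7]
tool_rot: [3.14, 0.001, 1.708]
force: [-0.9, 0.1, 7.7]
width: 46.9
gripper_force: 64.1
```

Call:
send_rows --series '[[30, [0, 0, 0.5], [0, 0, 0]], [30, [0, 0, 0.8], [0, 0, 0]], [30, [0, 0, 0.7], [0, 0, 0]], [30, [0.28, 0.81, 0], [0, 0, 0.12]], [30, [0.28, 0.81, 0], [0, 0, 0.12]], [30, [0.28, 0.81, 0], [0, 0, 0]], [30, [0.28, 0.81, 0], [0, 0, 0]], [30, [0.28, 0.81, 0], [0, 0, 0]]]'

```text
clock: 11.92
eef_pos: [539.3, 87.3, 141.6]
tool_rot: [-3.141, 0.0, 1.729]
force: [0.7, -0.3, -3.8]
width: 46.7
gripper_force: 63.5
```

Call:
send_rows --series '[[30, [0.26, 0.82, 0], [0, 0, 0]], [30, [0, 0, -0.3], [0, 0, 0]], [30, [0, 0, 0], [0, 0, 0]]]'

```text
clock: 12.3
eef_pos: [553.1, 134.8, 122.3]
tool_rot: [-3.137, 0.001, 1.73]
force: [-0.1, -0.7, -3.6]
width: 47.2
gripper_force: 63.4
```

Run:
```python
from h import *
s=sensors.read_state(); print(s["eef_pos"].round(1),s["tool_rot"].round(3),s["width"],s["force"].round(1))
d=cam("wrist"); w=cloud(d); save(d,"w2"); np.savez("w2.npz",w=w,img=d["img"])
zt=s["eef_pos"][2]-22.7+40
hs=cv2.cvtColor(d["img"],cv2.COLOR_RGB2HSV)[...,1]
m=(abs(w[...,2]-zt)<9)&(hs<80)&(np.hypot(w[...,0]-555,w[...,1]-135)<75)
p=w[m][:,:2].astype(np.float32); print("lid",len(p),cv2.minAreaRect(p),np.median(w[m][:,2]),zt)
```

```text
[553.1 134.8 122.3] [-3.137e+00  1.000e-03  1.730e+00] 47.2188022015296 [-0.1 -0.7 -3.6]
lid 34214 ((552.0418090820312, 150.44427490234375), (84.18904876708984, 76.43721008300781), 9.209023475646973) 138.7516709573382 139.59999724046384
```

View pics/w2.png

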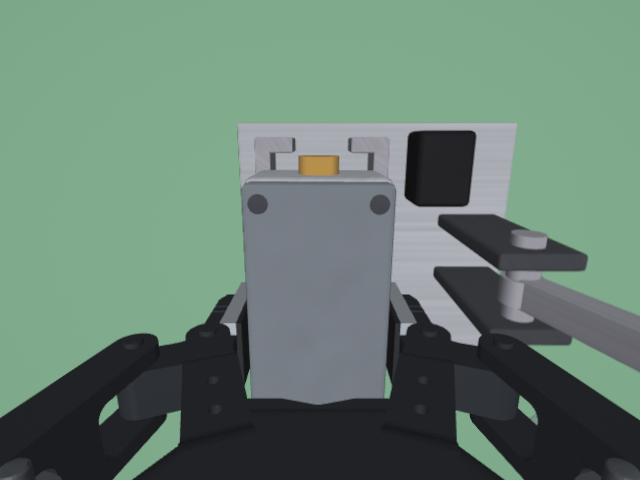

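The view shows the box held level. Its lid spans u≈247–392, and the two far guides are at (273,148) and (370,148). Next I'll compare the box with the guides in the fixture frame.

Run:
```python
from h import *
t=np.load("w2.npz"); w=t["w"]; hs=cv2.cvtColor(t["img"],cv2.COLOR_RGB2HSV)[...,1]
c,s=np.cos(.158),np.sin(.158)
L=np.dstack([(w[...,:2]-[555.2,135.4])@np.array([[c,-s],[s,c]]),w[...,2]])
m=np.zeros((480,640),bool); m[170:275,235:400]=True
m&=(L[...,2]>130)&(L[...,2]<148); q=L[m]; print("lid x",np.percentile(q[:,0],[.5,99.5]),"y",np.percentile(q[:,1],99.8))
for v in(190,230,270):
    r=L[v,235:400][m[v,235:400]]; print(v,r[:,0].min().round(1),r[:,0].max().round(1))
for n,a,b in(("gl",252,297),("gr",346,390)):
    k=np.zeros((480,640),bool); k[130:185,a:b]=True; k&=(L[...,2]>38)&(L[...,2]<54); q=L[k]
    print(n,len(q),np.percentile(q[:,0],[1,99]).round(1),np.percentile(q[:,1],[1,99]).round(1))
k=np.zeros((480,640),bool); k[110:350,225:530]=True; k&=(L[...,2]>14)&(L[...,2]<26)&(hs<60); q=L[k]; print("plate",np.percentile(q[:,0],[.2,99.8]),np.percentile(q[:,1],99.8))
```

```text
lid x [-24.54315285  20.47597934] y 53.179151388597795
190 -24.9 21.0
230 -25.0 20.6
270 -24.8 20.5
gl 885 [-36.  -16.2] [49. 66.]
gr 925 [14.8 34.5] [47.  66.1]
plate [-50.30725591 113.75247809] 74.70384328135596
```

Call:
send_rows --series '[[30, [0.023, 0.008, 0], [0, 0, 0]], [30, [0, 0, -0.4], [0, 0, 0]], [30, [0, 0, -0.4], [0, 0, 0]], [30, [0, 0, -0.2], [0, 0, 0]], [30, [0, 0, 0], [0, 0, 0]]]'

```text
clock: 12.98
eef_pos: [556.1, 135.2, 63.6]
tool_rot: [-3.141, 0.0, 1.728]
force: [-0.6, 0.1, -3.8]
width: 47.0
gripper_force: 63.4
```

Call:
send_rows --series '[[30, [0, 0, -0.1], [0, 0, 0]], [30, [0, 0, -0.05], [0, 0, 0]], [30, [0, 0, 0], [0, 0, 0]]]'

```text
clock: 13.35
eef_pos: [556.3, 135.7, 54.9]
tool_rot: [3.141, 0.0, 1.729]
force: [-0.8, -0.4, -3.0]
width: 46.7
gripper_force: 63.4
```

Call:
send_rows --series '[[30, [-0.01, 0, -0.05], [0, 0, 0]], [30, [0, 0, -0.04], [0, 0, 0]], [30, [0, 0, 0], [0, 0, 0]]]'

```text
clock: 13.72
eef_pos: [555.5, 135.7, 49.2]
tool_rot: [-3.141, 0.0, 1.729]
force: [0.1, 0.0, -2.7]
width: 46.9
gripper_force: 63.4
```

Call:
send_rows --series '[[30, [0, 0, -0.02], [0, 0, 0]], [30, [0, 0, -0.02], [0, 0, 0]], [30, [0, 0, 0], [0, 0, 0]]]'

```text
clock: 14.1
eef_pos: [555.8, 135.7, 47.2]
tool_rot: [3.141, -0.0, 1.729]
force: [-0.0, 0.1, -0.9]
width: 47.0
gripper_force: 63.7
```

Call:
send_rows --series '[[30, [0, 0, -0.01], [0, 0, 0]], [30, [0, 0, 0], [0, 0, 0]]]'

```text
clock: 14.35
eef_pos: [555.8, 135.7, 47.2]
tool_rot: [3.141, 0.0, 1.729]
force: [-2.6, -0.8, 6.0]
width: 46.9
gripper_force: 64.7
```

Call:
send_rows --series '[[55, [0, 0, 0], [0, 0, 0]], [62, [0, 0, 0], [0, 0, 0]], [62, [0, 0, 0], [0, 0, 0]], [62, [0, 0, 0.2], [0, 0, 0]], [62, [0, 0, 0.5], [0, 0, 0]], [62, [-0.1, 0, 0.8], [0, 0, 0]], [62, [-0.4, 0, 0.8], [0, 0, 0]], [62, [0, 0, 0], [0, 0, 0]]]'

```text
clock: 15.35
eef_pos: [526.5, 136.7, 188.7]
tool_rot: [3.135, -0.001, 1.73]
force: [0.8, 0.0, 0.1]
width: 62.0
gripper_force: 0.0
```

Run:
```python
from h import *
s=sensors.read_state(); print(s["eef_pos"].round(1),s["tool_rot"].round(3))
d=cam("wrist"); w=cloud(d); save(d,"w3"); hs=cv2.cvtColor(d["img"],cv2.COLOR_RGB2HSV)[...,1]
c,s=np.cos(.158),np.sin(.158)
L=np.dstack([(w[...,:2]-[555.2,135.4])@np.array([[c,-s],[s,c]]),w[...,2]])
m=(L[...,2]>55)&(L[...,2]<75)&(abs(L[...,0])<40)&(abs(L[...,1])<58)&(hs<80)
print("lid",np.percentile(L[m],[.5,50,99.5],axis=0).round(1), cv2.minAreaRect(w[m][:,:2].astype(np.float32)))
A=np.c_[L[m][:,:2],np.ones(m.sum())]; print("tilt",np.linalg.lstsq(A,L[m][:,2],rcond=None)[0])
```

```text
[526.5 136.7 188.7] [ 3.135e+00 -1.000e-03  1.730e+00]
lid [[-22.4 -53.   55.9]
 [  0.3   4.6  63.7]
 [ 23.2  53.3  65.4]] ((555.7171020507812, 135.42861938476562), (46.69054412841797, 108.54276275634766), 8.815573692321777)
tilt [ 6.42273250e-03 -2.28148210e-03  6.36388872e+01]
```

View pics/w3.png

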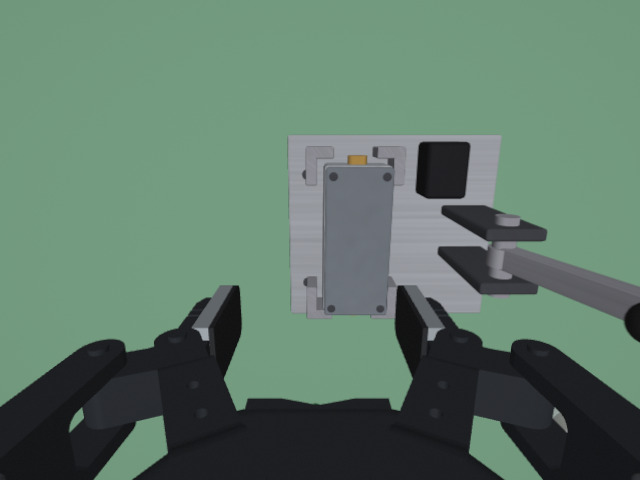

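The box lies flat between the guides (lid centre (555.7,135.4), z about 64.5). Next I'll go over and behind the lever with closed fingers.

Call:
send_rows --series '[[62, [0, 0, 0.8], [0, 0, 0]], [30, [0, 0, 0.7], [0, 0, 0]], [0, [0, 0, 0.6], [0, 0, 0]], [0, [0.75, 0.1, 0], [0, 0, 0]], [0, [0.75, 0.1, 0], [0, 0, 0]], [0, [0.75, 0.1, 0], [0, 0, 0]], [0, [0.75, 0.1, 0], [0, 0, 0]], [0, [0.77, 0.1, 0], [0, 0, 0]]]'

```text
clock: 16.4
eef_pos: [753.3, 165.3, 308.6]
tool_rot: [-3.14, 0.001, 1.729]
force: [1.1, 0.6, -0.6]
width: -0.0
gripper_force: 0.0
```

Call:
send_rows --series '[[0, [0, 0, -0.4], [0, 0, 0]], [0, [0, 0, -0.45], [0, 0, 0]], [0, [0, 0, 0], [0, 0, 0]]]'

```text
clock: 16.77
eef_pos: [750.3, 164.9, 254.8]
tool_rot: [-3.134, 0.001, 1.729]
force: [-0.9, -0.4, 0.7]
width: 0.3
gripper_force: 0.0
```

Call:
send_rows --series '[[0, [-0.35, -0.04, 0.03], [0, 0, 0]], [0, [-0.35, -0.045, 0], [0, 0, 0]], [0, [-0.35, -0.055, 0], [0, 0, 0]], [0, [-0.3, -0.045, 0], [0, 0, 0]], [0, [-0.3, -0.05, 0], [0, 0, 0]], [0, [-0.3, -0.05, -0.05], [0, 0, 0]], [0, [-0.3, -0.05, -0.05], [0, 0, 0]], [0, [0, 0, 0], [0, 0, 0]]]'

```text
clock: 17.77
eef_pos: [616.8, 145.5, 256.4]
tool_rot: [3.141, 0.0, 1.729]
force: [0.9, 1.1, -0.1]
width: -0.3
gripper_force: 0.0
```

```bash
cat > lev.py <<'E'
from h import *
print(sensors.read_state()["eef_pos"].round(1))
d=cam("scene"); w=cloud(d); c,s=np.cos(.158),np.sin(.158)
m=np.zeros((480,640),bool); m[170:300,310:420]=True
P=w[m]; P=P[~np.isnan(P).any(1)]
L=np.c_[(P[:,:2]-[555.2,135.4])@np.array([[c,-s],[s,c]]),P[:,2]]
L=L[(np.abs(L[:,1])<9)&(L[:,2]>88)]
r=np.hypot(L[:,0]-90,L[:,2]-90); a=np.arctan2(L[:,2]-90,90-L[:,0])
for r0 in(30,50,70,90,110,130,150,170):
    k=(r>r0)&(r<r0+20); h,e=np.histogram(a[k],np.arange(-.3,2.2,.1)); print(r0,k.sum(),[(round(e[i],1),h[i]) for i in np.argsort(-h)[:3]])
E
python3 lev.py
```

```text
[616.8 145.5 256.4]
30 70 [(np.float64(1.3), np.int64(43)), (np.float64(1.4), np.int64(18)), (np.float64(1.2), np.int64(3))]
50 76 [(np.float64(1.3), np.int64(63)), (np.float64(1.2), np.int64(10)), (np.float64(1.1), np.int64(3))]
70 77 [(np.float64(1.3), np.int64(54)), (np.float64(1.2), np.int64(20)), (np.float64(1.1), np.int64(3))]
90 82 [(np.float64(1.3), np.int64(39)), (np.float64(1.2), np.int64(34)), (np.float64(1.1), np.int64(8))]
110 81 [(np.float64(1.3), np.int64(44)), (np.float64(1.2), np.int64(37)), (np.float64(-0.1), np.int64(0))]
130 72 [(np.float64(1.3), np.int64(50)), (np.float64(1.2), np.int64(22)), (np.float64(-0.1), np.int64(0))]
150 59 [(np.float64(1.4), np.int64(56)), (np.float64(1.2), np.int64(3)), (np.float64(-0.1), np.int64(0))]
170 80 [(np.float64(1.4), np.int64(73)), (np.float64(1.2), np.int64(4)), (np.float64(1.5), np.int64(3))]
```

Call:
send_rows --series '[[0, [-0.25, -0.04, -0.13], [0, 0, 0]], [0, [-0.25, -0.04, -0.14], [0, 0, 0]], [0, [-0.2, -0.03, -0.15], [0, 0, 0]], [0, [-0.2, -0.035, -0.15], [0, 0, 0]], [0, [-0.17, -0.03, -0.18], [0, 0, 0]], [0, [-0.17, -0.025, -0.19], [0, 0, 0]], [0, [-0.13, -0.02, -0.21], [0, 0, 0]], [0, [-0.13, -0.02, -0.21], [0, 0, 0]]]'

```text
clock: 18.82
eef_pos: [528.4, 131.6, 173.8]
tool_rot: [3.139, -0.0, 1.729]
force: [1.2, -0.1, 1.3]
width: -0.0
gripper_force: 0.7
```

Call:
send_rows --series '[[0, [-0.09, -0.015, -0.23], [0, 0, 0]], [0, [-0.09, -0.015, -0.23], [0, 0, 0]], [0, [-0.05, -0.01, -0.1], [0, 0, 0]], [0, [0, 0, 0], [0, 0, 0]]]'

```text
clock: 19.32
eef_pos: [513.5, 128.9, 139.9]
tool_rot: [-3.141, 0.0, 1.729]
force: [0.2, -0.1, 0.6]
width: -0.1
gripper_force: 0.0
```

```bash
python3 lev.py
```

```text
[513.5 128.9 139.9]
30 56 [(np.float64(0.3), np.int64(41)), (np.float64(0.2), np.int64(8)), (np.float64(0.1), np.int64(5))]
50 49 [(np.float64(0.2), np.int64(33)), (np.float64(0.3), np.int64(10)), (np.float64(0.1), np.int64(5))]
70 57 [(np.float64(0.2), np.int64(44)), (np.float64(0.1), np.int64(7)), (np.float64(0.0), np.int64(6))]
90 47 [(np.float64(0.2), np.int64(39)), (np.float64(0.1), np.int64(6)), (np.float64(0.0), np.int64(2))]
110 69 [(np.float64(0.2), np.int64(47)), (np.float64(0.3), np.int64(12)), (np.float64(0.1), np.int64(8))]
130 198 [(np.float64(1.0), np.int64(47)), (np.float64(0.4), np.int64(43)), (np.float64(0.2), np.int64(24))]
150 95 [(np.float64(0.9), np.int64(39)), (np.float64(1.0), np.int64(33)), (np.float64(0.8), np.int64(8))]
170 90 [(np.float64(1.0), np.int64(62)), (np.float64(0.9), np.int64(21)), (np.float64(0.2), np.int64(5))]
```

Call:
send_rows --series '[[0, [0, 0, 0.25], [0, 0, 0]], [0, [-0.28, -0.05, 0], [0, 0, 0]], [0, [0, 0, -0.2], [0, 0, 0]], [0, [0, 0, -0.2], [0, 0, 0]], [0, [0, 0, -0.15], [0, 0, 0]], [0, [0, 0, 0], [0, 0, 0]]]'

```text
clock: 20.12
eef_pos: [496.1, 125.8, 120.9]
tool_rot: [-3.14, 0.0, 1.729]
force: [-0.2, -0.6, 1.0]
width: 0.2
gripper_force: 0.0
```

Call:
send_rows --series '[[0, [0, 0, -0.05], [0, 0, 0]], [0, [0, 0, -0.03], [0, 0, 0]], [0, [0, 0, 0], [0, 0, 0]]]'

```text
clock: 20.5
eef_pos: [496.4, 125.9, 117.2]
tool_rot: [3.141, -0.0, 1.729]
force: [0.2, -0.1, -0.1]
width: 0.1
gripper_force: 0.0
```

Call:
send_rows --series '[[0, [0, 0, -0.03], [0, 0, 0]], [0, [0, 0, -0.02], [0, 0, 0]], [0, [0, 0, 0], [0, 0, 0]]]'

```text
clock: 20.88
eef_pos: [496.4, 125.8, 114.2]
tool_rot: [3.141, -0.0, 1.729]
force: [0.7, 0.4, -0.6]
width: 0.1
gripper_force: 0.1
```

Call:
send_rows --series '[[0, [0, 0, -0.02], [0, 0, 0]], [0, [0, 0, 0], [0, 0, 0]]]'

```text
clock: 21.12
eef_pos: [496.3, 125.8, 112.9]
tool_rot: [-3.142, -0.0, 1.729]
force: [0.2, -0.6, 0.7]
width: -0.6
gripper_force: 0.2
```

Call:
send_rows --series '[[0, [0, 0, -0.02], [0, 0, 0]], [0, [0, 0, 0], [0, 0, 0]]]'

```text
clock: 21.38
eef_pos: [496.3, 125.8, 111.7]
tool_rot: [-3.142, -0.0, 1.729]
force: [0.3, 0.5, 1.3]
width: -0.1
gripper_force: 0.2
```

Call:
send_rows --series '[[0, [0, 0, -0.01], [0, 0, 0]], [0, [0, 0, 0], [0, 0, 0]]]'

```text
clock: 21.62
eef_pos: [496.3, 125.8, 111.2]
tool_rot: [-3.142, -0.0, 1.729]
force: [-0.6, 0.3, 1.2]
width: -0.2
gripper_force: 0.4
```

Call:
send_rows --series '[[0, [0, 0, -0.01], [0, 0, 0]], [0, [0, 0, 0], [0, 0, 0]]]'

```text
clock: 21.88
eef_pos: [496.3, 125.8, 110.7]
tool_rot: [3.142, 0.0, 1.729]
force: [-0.7, -0.7, 3.1]
width: 0.2
gripper_force: 1.6
```

Call:
send_rows --series '[[0, [0, 0, -0.01], [0, 0, 0]], [0, [0, 0, 0], [0, 0, 0]]]'

```text
clock: 22.12
eef_pos: [496.3, 125.8, 110.4]
tool_rot: [3.141, 0.0, 1.729]
force: [-1.5, 0.1, 5.9]
width: -0.3
gripper_force: 3.2
```

Call:
send_rows --series '[[0, [0, 0, -0.01], [0, 0, 0]], [0, [0, 0, 0], [0, 0, 0]], [0, [0, 0, 0], [0, 0, 0]]]'

```text
clock: 22.5
eef_pos: [496.3, 125.8, 110.1]
tool_rot: [3.141, 0.0, 1.729]
force: [-2.0, -0.7, 9.9]
width: -0.0
gripper_force: 4.9
```

Call:
send_rows --series '[[0, [0, 0, 0], [0, 0, 0]], [0, [0, 0, 0.05], [0, 0, 0]], [0, [0, 0, 0.3], [0, 0, 0]], [0, [0, 0, 0.8], [0, 0, 0]], [0, [-0.3, 0, 0.8], [0, 0, 0]], [0, [-0.3, 0, 0.5], [0, 0, 0]], [0, [0, 0, 0], [0, 0, 0]], [0, [0, 0, 0], [0, 0, 0]]]'

```text
clock: 23.5
eef_pos: [460.5, 125.5, 255.8]
tool_rot: [-3.141, 0.0, 1.729]
force: [-0.7, -0.4, -0.5]
width: 0.4
gripper_force: 0.0
```

```bash
python3 lev.py
python3 - <<'E'
from h import *
a=cam("scene")["img"][200:330,200:420]; cv2.imwrite("pics/end.png",cv2.resize(a,(792,468),interpolation=2)[...,::-1])
E
```

```text
[460.5 125.5 255.8]
30 44 [(np.float64(0.1), np.int64(30)), (np.float64(0.0), np.int64(6)), (np.float64(0.2), np.int64(6))]
50 36 [(np.float64(0.0), np.int64(23)), (np.float64(0.1), np.int64(11)), (np.float64(-0.1), np.int64(2))]
70 39 [(np.float64(0.0), np.int64(37)), (np.float64(-0.1), np.int64(2)), (np.float64(-0.2), np.int64(0))]
90 34 [(np.float64(0.0), np.int64(33)), (np.float64(-0.1), np.int64(1)), (np.float64(-0.2), np.int64(0))]
110 41 [(np.float64(0.0), np.int64(40)), (np.float64(-0.1), np.int64(1)), (np.float64(-0.2), np.int64(0))]
130 36 [(np.float64(0.0), np.int64(36)), (np.float64(-0.3), np.int64(0)), (np.float64(-0.2), np.int64(0))]
150 31 [(np.float64(0.0), np.int64(30)), (np.float64(-0.1), np.int64(1)), (np.float64(-0.2), np.int64(0))]
170 14 [(np.float64(0.0), np.int64(12)), (np.float64(-0.1), np.int64(2)), (np.float64(-0.2), np.int64(0))]
```

View pics/end.png

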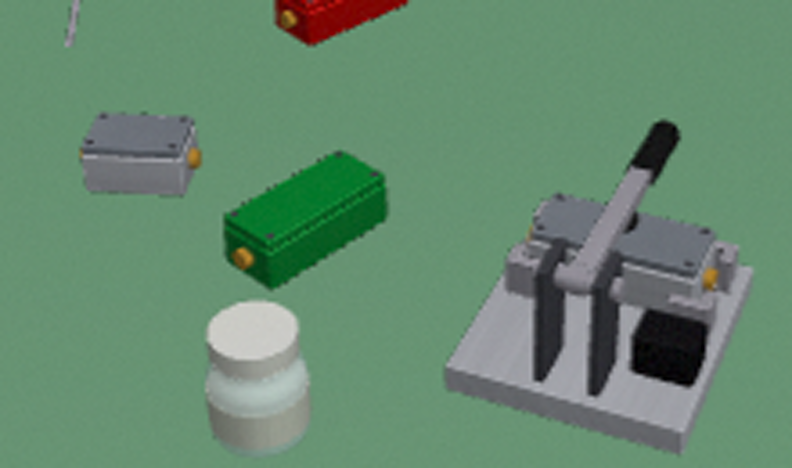

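The image shows the box flat in the bed with the lever down on its lid, the short box, green box and jar where they were, and the arm clear. I'll hand it in.

```bash
python3 -c "
from cell import ctrl; print(ctrl.finish_job())"
```

```text
the job is handed in; nothing more can be done
None
```

I opened the lever to its stop, laid the long box flat in the bed, swung the lever back, pressed the grip down with about 10 N and handed the job in at about 24 s; the lever slipped out of my first grasp, so I pushed it open instead, and the foot's bearing force after release was not measured.

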